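# Refit the cover of a label printer

## Robot

A 7-joint arm with a two-finger parallel gripper is mounted at the origin on a cart in front of the work surface, level with it; the furniture and walls round the work are solid. World frame = base frame: x ahead of the robot, y to its left, z up, the work surface at z = 0. Lengths are in mm, angles in rad, forces in N, time in s.
With the tool pointing down it reaches from about 400 to 875 mm from the base axis. Payload 4.4 kg.
Tool frame: the origin (TCP) lies at the very end of the fingers, on their centre line; the grasp point (between the pads) lies 19 mm behind it; z points along the fingers, x is the direction in which the jaws open and shut, and the axes are right-handed (so a half turn about z gives the same grasp; the last joint's range is limited). The gripper opens to 85 mm and grips with 20 to 120 N. Pads are 22 mm wide; open, the fingers measure 114 mm over their backs; the gripper's body (76 mm by 85 mm) begins 54 mm behind the grasp point. The pads swing forward as they close: fully open they stand 13 mm farther back than shut.
Start: joints at [1.052, 0.628, 0.038, 1.517, -0.027, 0.996, -0.02], TCP at [284.394, -584.498, 231.313] pointing down, gripper open.
Joint ranges: [-3.06, 3.06], [-0.37, 2.12], [-1.25, 1.32], [0.18, 2.47], [-1.1, 4.24], [0.23, 1.98], [-2.94, 2.94]. Speed limits (rad/s): [2.57, 2.57, 3.14, 3.14, 3.14, 3.14, 3.14].

## Interface

Orientations are given as [roll, pitch, yaw] about the fixed x, y, z axes, in that order (R = Rz(yaw) Ry(pitch) Rx(roll)).
In Python, from cell import telemetry, get_image, get_calibration, ctrl gives the robot as it stands. The module is installed in compiled form; this text tells all that it offers.
- The arm moves only by the tool arm_command, never from a script. Its arguments are lists of equal length, an entry for each row: "rot": the turn, a rotation vector about the world's x, y, z in degrees, a list of three; "slide": the shift along the world's x, y, z in mm, a list of three; "gripper": the finger opening in mm, from 0 to 85.4. A call has 1 to 5 rows; each row shifts and turns the pose as measured when the row begins; what a row does not reach is not made up. A row lasts 1/12 s, in which the tool goes at most 41.7 mm and 7.16 degrees, less where a joint would pass 70% of its speed; a pose out of reach is approached as far as the arm can. A call with a gripper value outside its range is refused whole. The fingers move at their own pace and stop on an object; the grip force is fixed at half the most. Time passes only in rows, so rows that do not move let the fingers close. It gives the time, the measured TCP pose, the force and the opening at its end, in the units of the state.
- telemetry.read_state(): the state, without advancing time (a new reading comes with each control period).
- get_image(name): name is "side" or "top" or "wrist"; returns (picture, depth): 480x640x3 uint8, red, green, blue; 480x640 float32, mm along the optical axis (not along the pixel's ray), 0 where there is no reading.
- get_calibration(name): a dict with "fx", "fy", "cx", "cy" (pixels), "D" ([k1, k2, p1, p2, k3] as OpenCV has them; the pictures are not rectified), "xyz" and "attitude" of the camera in the world. Camera axes: x right, y up, looking along -z (the intrinsics and any distortion apply to the point x, -y, -z); pixel columns grow to the right and rows downward; lengths in mm; the calibration is good to about 2 mm. A picture is of the moment at which its call begins: read the wrist's pose just before it. get_calibration takes no time and is no camera call; for the wrist camera it gives the pose at the moment of the call.
- ctrl.finish_job(): hands the job in, once; it reports no verdict.
The state is a dict: "clock": time; "qpos": joint angles; "qd": joint speeds; "tau": joint torques, N m; "eef_pos": TCP position; "tool_rot": TCP orientation; "force": force on the tool from outside, world axes, zero at the start; "torque": the same for the moment, N m; "width": finger opening in mm.
Only numpy, scipy, OpenCV 4.12 (cv2) and the standard library are available. Lean on these libraries where they do the work, as an engineer would, in place of code of your own. Each camera call takes 0.05 s, during which the arm holds its last target.

## Task

A new roll of labels has been dropped into the label printer; now put its cover back on. Hold it with the rear raised, slide its two lip tabs lightly into the slots until it stops, swing the rear down and press gently on the thumb pad until the spring catch snaps over it and the cover lies flat, then let go. The tabs are thin plastic, so feel your way and never force it, and leave the spare roll, the pen and the thermometer where they lie.

Things in the scene. Friction and masses are not known exactly. Their poses are not given: they have to be found in the camera images.
- printer: light grey label printer fixed on the table, 180 (x) x 124 (y) x 101 mm high. Origin under its middle, on the table; z up; -x is its front, with display and buttons on the front tower. On top lies the grey roll bay frame, which is clamped by side screws anywhere from 9 mm forward to 9 mm back (x) of its middle place; where is not reported: feel for it
- printer_seat (a point): point on the printer where the cover's origin comes to lie if the bay frame is in its middle place: x = 8, y = 0, z = 90 mm in its frame. The recess there is 98 mm wide between side walls up to z = 94. The cover lies on ledges, its lip in the slots, with 2.5 mm play in x; with the lip less far in, its rear edge strands on the rear wall (x = 61.5)
- printer_slots (a point): point midway between the two slot mouths if the bay frame is in its middle place: x = -45, y = 0, z = 89 mm in the printer's frame. The slots open to +x in the frame's front wall, centred at y = -28 and +28 mm, each 24 mm wide, from z = 83 to 95, 11 mm deep. The brow over them reaches up to z = 101
- cover: loose dark slate cover, plate 104 (x) x 92 (y) x 4 mm, 60 to 130 g, starts flat on the table, right way up. Origin: middle of the plate's underside; z up out of its top, x from the lip to the rear edge, which snaps under the catch. In place its axes are as the printer's
- cover_lip (a point): point midway between the ends of the cover's two lip tabs (x = -61, y = 0, z = 1.75 mm in its frame). The tabs are 18 mm wide, 3.5 mm thick, flush with the underside, centred at y = -28 and +28, and stick out 9 mm from the front edge at x = -52. Tilted 0.25 to 0.5 rad, rear raised, they go under the brow until the plate's front edge butts on the wall
- cover_grip (a point): middle of the cover's blue finger grip (x = 6, y = 0, z = 17 mm in its frame): a fin 14 mm thick along x, 44 mm long along y, standing on the plate, its top 30 mm above the underside; pinch it from above
- cover_press (a point): ribbed thumb pad on top of the cover near its rear edge (x = 36, y = 0, z = 4 mm in its frame): the place to press down on
- catch (a joint): blue spring catch in the bay frame's rear wall, 30 mm wide; 0 at rest, grows to 0.009 m as pushed back. Its wedge nose reaches 5.5 mm over the recess, top at z = 109, flat underside 1.2 mm above the seated cover. A cover let down on it rests some 10 mm up at the rear; about 8 to 15 N on the thumb pad push it past, then the nose springs back over the edge and reads 0
- spare_roll: spare roll of labels lying flat, 77 mm across, 25 mm high; origin under its middle; stays where it is
- pen: marker pen, blue and white, 135 mm long, 16 mm thick; origin under its middle; stays where it is
- thermometer: probe thermometer, blue body with a thin steel probe, 179 mm long; origin under its middle; stays where it is

How it is judged:
By the outcome, as a careful person would: the job done as asked, in the order asked, and still so for the second after the job is handed in, with the robot touching nothing.
It also fails if it takes over 51 s, if anything falls off the work surface, if the arm or the gripper's body presses on something with over 40 N, if the wrist force passes 120 N, or if a joint passes its speed limit or range.

## Working session

There is one attempt and no reset: what is moved stays moved. The work goes in short steps, Python scripts to look and compute and a tool call to move; the robot and the scene stay as the last step left them, time stands still between calls to the robot, and variables do not carry over. Pictures are saved under pics/ and viewed, and the job is handed in when it is done.

Besides the shell and the picture viewer there is one more tool, called after "Call:" by a JSON object that holds its "fn" and its "kwargs". arm_command: Moves the arm, as the interface text tells. Its arguments: {"type":"object","properties":{"rot":{"type":"array"},"slide":{"type":"array"},"gripper":{"type":"array"}},"required":["rot","slide","gripper"]}

```bash
mkdir -p pics
cat > h.py <<'E'
import numpy as np, cv2
from cell import telemetry, get_image, get_calibration, ctrl
from scipy.spatial.transform import Rotation as R
def shot(n,f):
    c=get_calibration(n); im,d=get_image(n); cv2.imwrite('pics/'+f+'.png',im[:,:,::-1]); np.savez('pics/'+f+'.npz',im=im,d=d); 
    import pickle; pickle.dump(c,open('pics/'+f+'.cal','wb')); return im,d,c
def load(f):
    import pickle; z=np.load('pics/'+f+'.npz'); return z['im'],z['d'],pickle.load(open('pics/'+f+'.cal','rb'))
def rot(c):
    a=np.array(c['attitude'],float)
    return a if a.shape==(3,3) else R.from_euler('xyz',a).as_matrix()
def K(c): return np.array([[c['fx'],0,c['cx']],[0,c['fy'],c['cy']],[0,0,1.]])
def ray(c,uv):
    p=cv2.undistortPoints(np.array(uv,float).reshape(-1,1,2),K(c),np.array(c['D'],float)).reshape(-1,2)
    v=np.c_[p[:,0],-p[:,1],-np.ones(len(p))]
    return v@rot(c).T
def plane(c,uv,z):
    r=ray(c,uv); o=np.array(c['xyz']); return o+r*((z-o[2])/r[:,2])[:,None]
def dep(c,uv,d):
    r=ray(c,uv); uv=np.array(uv).reshape(-1,2).astype(int); return np.array(c['xyz'])+r*d[uv[:,1],uv[:,0]][:,None]
E
python3 - <<'E'
from h import *
s=telemetry.read_state(); print(s)
for n in('top','side'):
    im,d,c=shot(n,n+'0'); print(n,c)
E
```

```text
{'clock': 0.0, 'qpos': array([ 1.05220633,  0.62935812,  0.03847417,  1.51839398, -0.02703022,
        0.99630796, -0.0199499 ]), 'qd': array([-0.00121262,  0.00144767,  0.00191621, -0.00162044,  0.00069748,
        0.00068148,  0.00179486]), 'tau': array([ 5.29441386e-04, -5.63393569e+01,  1.22610502e+00, -1.93441504e+01,
        1.08525294e-02,  1.04482824e-02, -2.81357563e-05]), 'eef_pos': array([ 284.09384376, -583.91230547,  230.37360807]), 'tool_rot': array([ 3.14157212e+00,  1.94844575e-03, -1.11799935e+00]), 'force': array([-0.38044728,  0.00763133, -0.38375333]), 'torque': array([ 0.00538237, -0.02305963, -0.01344987]), 'width': 85.46273186161623}
top {'fx': 524.4521980984896, 'fy': 524.4521980984896, 'cx': 327.1976844932603, 'cy': 244.31365803056156, 'D': array([-0.08696167,  0.        ,  0.        ,  0.        ,  0.        ]), 'xyz': array([ 406.48662035,  -14.57992784, 1231.76576433]), 'attitude': array([ 0.11974426, -0.00989588, -1.59300472])}
side {'fx': 470.650272336411, 'fy': 470.650272336411, 'cx': 314.97768794486217, 'cy': 243.97658327951217, 'D': array([-0.02821211,  0.        ,  0.        ,  0.        ,  0.        ]), 'xyz': array([409.00295698, 816.3659813 , 718.53264201]), 'attitude': array([ 0.92396376,  0.01194826, -2.97386158])}
```

View pics/top0.png

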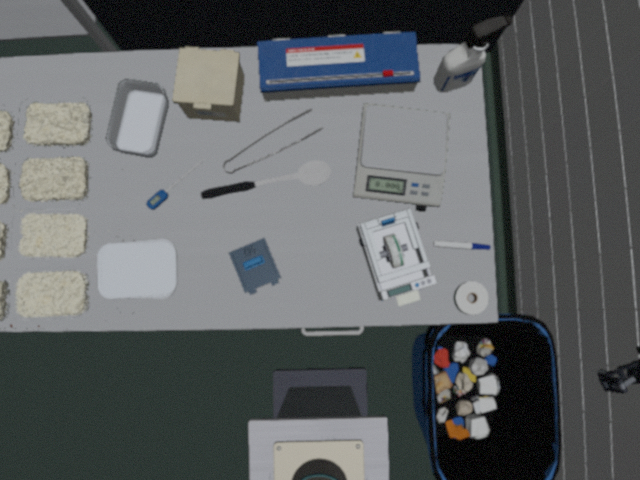

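View pics/side0.png

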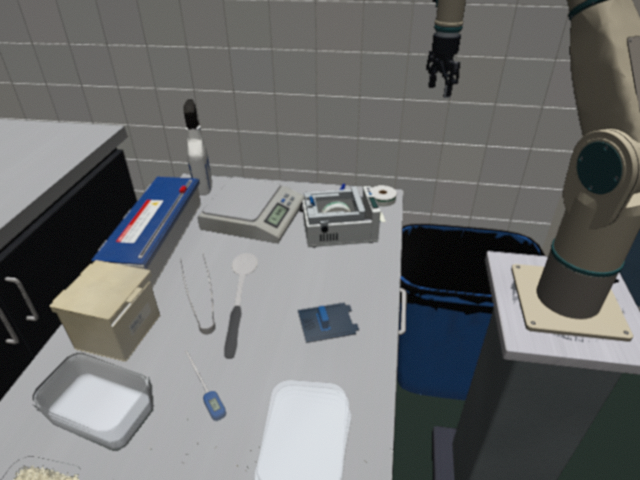

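Run:
```python
from h import *
im,d,c=load('top0')
a=cv2.resize(im[200:320,210:310],None,fx=4.8,fy=4.8,interpolation=cv2.INTER_CUBIC)[:,:400*1]
a=cv2.resize(im[225:305,220:300],(400,400),interpolation=cv2.INTER_CUBIC)
b=cv2.resize(im[200:310,345:445],(400,440),interpolation=cv2.INTER_CUBIC)
o=np.zeros((440,800,3),np.uint8);o[:400,:400]=a;o[:,400:]=b
cv2.imwrite('pics/crop0.png',o[:,:,::-1])
print(plane(c,[[255,265],[397,253]],0))
```

```text
[[ 508.90016904  141.06661594    0.        ]
 [ 530.20745473 -194.8521583     0.        ]]
```

View pics/crop0.png

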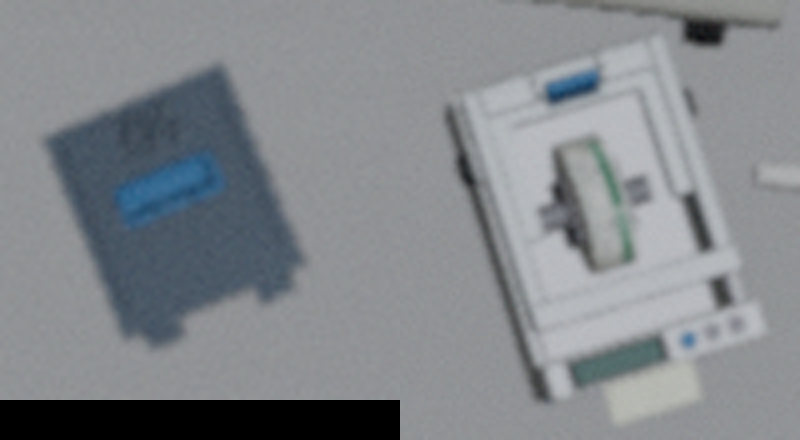

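Run:
```python
from h import *
im,d,c=load('top0')
# cover
hsv=cv2.cvtColor(im,cv2.COLOR_RGB2HSV)
g=im[225:305,220:300].astype(int); m=(g.sum(2)<290).astype(np.uint8)
n,l,s,_=cv2.connectedComponentsWithStats(m); k=1+s[1:,4].argmax(); m=(l==k).astype(np.uint8)
m=cv2.morphologyEx(m,cv2.MORPH_CLOSE,np.ones((9,9)))
cn=max(cv2.findContours(m,0,1)[0],key=cv2.contourArea)[:,0]+[220,225]
P=plane(c,cn,4)[:,:2].astype(np.float32)
r=cv2.minAreaRect(P);print('rect',r)
b=((hsv[...,0]>98)&(hsv[...,0]<120)&(hsv[...,1]>130)&(im[...,2]>90))
bb=np.zeros_like(b);bb[240:290,230:285]=1;bb&=b
v,u=np.nonzero(bb);Q=plane(c,np.c_[u,v],30)[:,:2].astype(np.float32);print('fin',len(u),cv2.minAreaRect(Q),Q.mean(0))
# printer
vv,uu=np.mgrid[200:310,345:445];uv=np.c_[uu.ravel(),vv.ravel()];X=dep(c,uv,d).reshape(110,100,3)
z=X[...,2];print(np.histogram(z,bins=range(-10,125,5)))
t=cv2.normalize(np.clip(z,0,120),None,0,255,cv2.NORM_MINMAX).astype(np.uint8)
cv2.imwrite('pics/hz.png',cv2.resize(cv2.applyColorMap(t,cv2.COLORMAP_JET),(500,550),interpolation=0))
# depth of cover
vv,uu=np.mgrid[225:305,220:300];uv=np.c_[uu.ravel(),vv.ravel()];X=dep(c,uv,d)
print(X[(m>0).ravel()][:,2].mean(), X[(m==0).ravel()][:,2].mean())
```

```text
rect ((505.08984375, 140.41445922851562), (108.634765625, 88.0835952758789), 21.56711196899414)
fin 172 ((513.2074584960938, 141.74551391601562), (19.772926330566406, 47.54850769042969), 22.932815551757812) [512.83496 141.98781]
(array([ 109, 2777, 2648,  189,  857,  456,   73,  110,  158,  128,  185,
        103,   92,   75,   63,  179,  158,  104,  170,  400,  723,  686,
        435,   71,    8,    0]), array([-10,  -5,   0,   5,  10,  15,  20,  25,  30,  35,  40,  45,  50,
        55,  60,  65,  70,  75,  80,  85,  90,  95, 100, 105, 110, 115,
       120]))
13.88639572426682 4.763211982860219
```

View pics/hz.png

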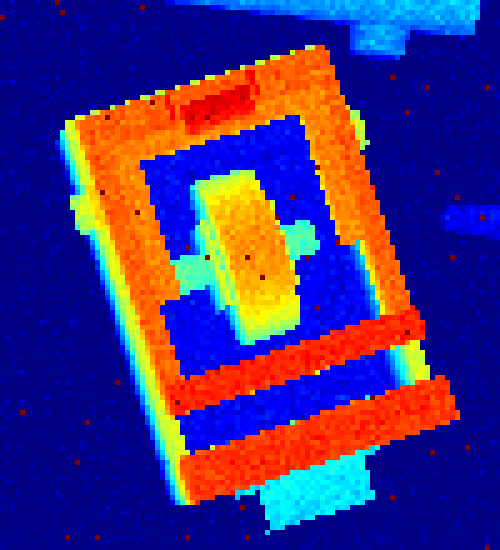

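Run:
```python
from h import *
im,d,c=load('top0')
f=plane(c,[[280,277.4],[245,292]],4).mean(0);r=plane(c,[[229,252.6],[264.4,238]],4).mean(0)
v=r-f;print('cover',(f+r)/2,np.degrees(np.arctan2(v[1],v[0])),np.linalg.norm(v))
# printer: hz pic scale 5, offset (345,200)
pt=lambda p:np.array(p)/5.+[345,200]
for nm,p,z in [('rearL',(64,122),94),('rearR',(326,46),94),('towerFL',(187,503),101),('towerFR',(459,418),101),('towerBL',(178,460),101),('towerBR',(445,378),101),('browFL',(175,412),101),('browFR',(425,335),101),('browBL',(170,382),101),('browBR',(416,311),101),('catch1',(186,118),109),('catch2',(253,95),109)]:
    print(nm,plane(c,pt(p),z)[0],dep(c,pt(p),d)[0])
```

```text
cover [508.80148354 141.58268294   4.        ] 21.344962153788106 100.4437271612651
rearL [585.75574513 -97.09067174  94.        ] [ 600.26433254 -103.76842142    1.91847696]
rearR [ 617.46603062 -214.20153806   94.        ] [ 634.45747309 -230.27826849    2.36887113]
towerFL [ 417.88451651 -144.77247428  101.        ] [ 418.15437223 -147.85490308   74.22807598]
towerFR [ 451.5843865  -264.25443618  101.        ] [ 451.89469221 -265.97237989   93.2195023 ]
towerBL [ 436.42192451 -141.49357915  101.        ] [ 437.05366098 -144.17188773   77.13700639]
towerBR [ 469.05868482 -258.90064808  101.        ] [ 474.50350855 -280.16066667    2.60432914]
browFL [ 457.10902555 -140.87615762  101.        ] [ 457.04465444 -140.71556019  102.43787415]
browFR [ 487.94533218 -250.97100688  101.        ] [ 495.15640044 -271.89734084    0.89985195]
browBL [ 470.10692627 -139.13870523  101.        ] [ 470.46900799 -139.84760557   94.56448214]
browBR [ 498.48857265 -247.48870587  101.        ] [ 498.27876829 -246.95757284  103.57863636]
catch1 [ 584.08391296 -149.10297841  109.        ] [ 584.32559277 -149.28604148  107.47210608]
catch2 [ 593.63041767 -178.70491541  109.        ] [ 596.13494713 -180.90138611   93.97412163]
```

Call:
{"fn": "arm_command", "kwargs": {"rot": [[0, 0, 6.5], [0, 0, 6.5], [0, 0, 6.5], [0, 0, 6.5], [0, 0, 6.5]], "slide": [[16, 33, 12], [16, 33, 12], [16, 33, 12], [16, 33, 12], [16, 33, 12]], "gripper": [60, 60, 60, 60, 60]}}

```text
clock: 0.52
eef_pos: [355.8, -419.4, 285.5]
tool_rot: [3.134, 0.011, -0.545]
force: [1.8, -0.3, -0.3]
width: 59.9
```

Call:
{"fn": "arm_command", "kwargs": {"rot": [[0, 0, 6.5], [0, 0, 6.5], [0, 0, 6.5], [0, 0, 6.5], [0, 0, 6.5]], "slide": [[16, 33, 12], [16, 33, 12], [16, 33, 12], [16, 33, 12], [16, 33, 12]], "gripper": [45, 45, 45, 45, 45]}}

```text
clock: 0.93
eef_pos: [436.3, -245.0, 347.1]
tool_rot: [3.134, 0.014, 0.051]
force: [0.7, 0.1, 0.2]
width: 44.7
```

Run:
```python
from h import *
print(telemetry.read_state()['eef_pos'])
im,d,c=shot('wrist','w1'); print(c)
```

```text
[ 436.34554536 -245.00114354  347.05437668]
{'fx': 381.3561678938236, 'fy': 381.3561678938236, 'cx': 321.27439843496376, 'cy': 242.39447918896062, 'D': array([-0.04048021,  0.        ,  0.        ,  0.        ,  0.        ]), 'xyz': array([ 434.07989218, -161.67559818,  489.71173865]), 'attitude': array([-0.33205216,  0.01390018,  0.05231286])}
```

View pics/w1.png

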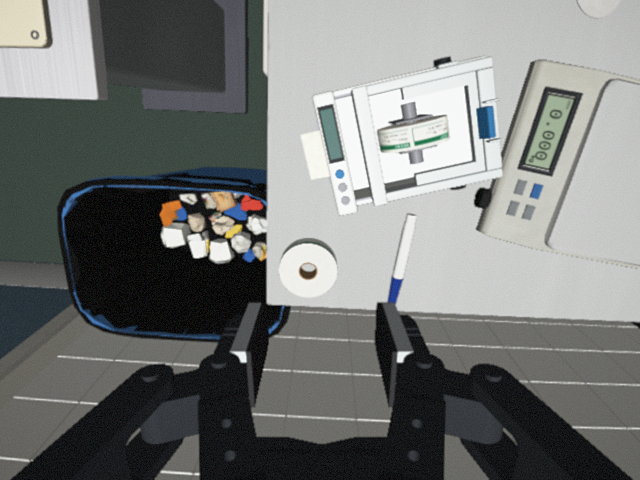

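Run:
```python
from h import *
im,d,c=load('w1')
o=cv2.resize(im[45:225,300:510],(798,684),interpolation=cv2.INTER_CUBIC)[:600]
o=cv2.resize(im[45:225,300:510],None,fx=3.3,fy=3.3,interpolation=cv2.INTER_CUBIC)
cv2.imwrite('pics/w1c.png',o[:,:,::-1])
```

```text
(no output)
```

View pics/w1c.png

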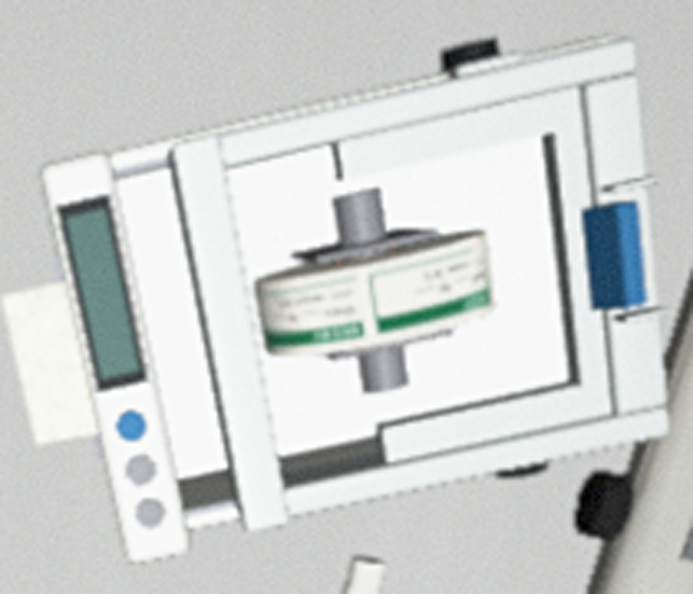

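Run:
```python
from h import *
im,d,c=load('w1')
pt=lambda p:np.array(p)/3.3+[300,45]-.35
D={'tFL':((45,172),101),'tFR':((132,560),101),'tBL':((108,155),101),'tBR':((187,550),101),'bFL':((172,150),101),'bFR':((247,528),101),'bBL':((220,138),101),'bBR':((285,520),101),'rL':((632,40),98),'rR':((665,432),98),'wL':((583,87),98),'wR':((615,413),98),'c1':((583,210),109),'c2':((594,305),109),'cb1':((635,203),109),'cb2':((645,300),109)}
W={k:plane(c,pt(p),z)[0] for k,(p,z) in D.items()}
for k in W:
    q=pt(D[k][0]); print(k,W[k].round(1), 'depth z',)
# height from depth at surface patches
for nm,p in [('rearwall',(640,150)),('sidetop',(600,60)),('brow',(215,250)),('tower',(90,180)),('sideR',(640,420)),('ledge',(565,110)),('ledgeF',(570,330)),('catch',(600,230)),('catchb',(635,260))]:
    u,v=pt(p).round().astype(int); b=[(u+i,v+j) for i in(-1,0,1) for j in (-1,0,1)]
    print(nm,np.median(dep(c,b,d),0).round(1))
ang=[np.degrees(np.arctan2(W[a][1]-W[b][1],W[a][0]-W[b][0]))-90 for a,b in [('tFL','tFR'),('tBL','tBR'),('bBL','bBR'),('bFL','bFR'),('rL','rR'),('wL','wR')]]
print(ang)
```

```text
tFL [ 420.3 -148.9  101. ] depth z
tFR [ 453.3 -263.6  101. ] depth z
tBL [ 438.3 -143.3  101. ] depth z
tBR [ 470.6 -259.3  101. ] depth z
bFL [ 456.7 -140.9  101. ] depth z
bFR [ 488.9 -251.1  101. ] depth z
bBL [ 470.2 -136.9  101. ] depth z
bBR [ 500.6 -247.9  101. ] depth z
rL [ 585.5 -103.5   98. ] depth z
rR [ 616.6 -213.7   98. ] depth z
wL [ 573.5 -116.8   98. ] depth z
wR [ 599.8 -208.8   98. ] depth z
c1 [ 575.2 -150.5  109. ] depth z
c2 [ 583.1 -176.6  109. ] depth z
cb1 [ 589.9 -147.7  109. ] depth z
cb2 [ 597.9 -174.3  109. ] depth z
rearwall [ 594.6 -131.4   94.8]
sidetop [ 578.  -109.    94.7]
brow [ 471.5 -167.5  102. ]
tower [ 433.6 -150.2  100. ]
sideR [ 610.2 -211.    94.8]
ledge [ 571.7 -122.6   91.2]
ledgeF [ 585.3 -185.9   86.4]
catch [ 583.3 -155.3  102. ]
catchb [ 592.7 -162.9  109. ]
[np.float64(16.057485207883317), np.float64(15.531263095482672), np.float64(15.309917665889344), np.float64(16.295791849724935), np.float64(15.74099630978202), np.float64(15.895414915176602)]
```

Call:
{"fn": "arm_command", "kwargs": {"rot": [[0, 0, 2], [0, 0, 2], [0, 0, 2], [0, 0, 2], [0, 0, 2]], "slide": [[9, 34, -13], [9, 34, -13], [9, 34, -13], [9, 34, -13], [9, 34, -13]], "gripper": [45, 45, 45, 45, 45]}}

```text
clock: 1.4
eef_pos: [487.4, -71.6, 287.6]
tool_rot: [3.129, -0.002, 0.241]
force: [1.1, 0.4, -0.5]
width: 45.2
```

Call:
{"fn": "arm_command", "kwargs": {"rot": [[0, 0, 2], [0, 0, 2], [0, 0, 2], [0, 0, 2], [0, 0, 2]], "slide": [[9, 34, -13], [9, 34, -13], [9, 34, -13], [9, 34, -13], [0, 0, 0]], "gripper": [45, 45, 45, 45, 45]}}

```text
clock: 1.82
eef_pos: [522.9, 78.2, 230.1]
tool_rot: [3.135, -0.001, 0.429]
force: [0.3, 0.5, 0.4]
width: 45.2
```

Run:
```python
from h import *
print(telemetry.read_state()['eef_pos'])
im,d,c=shot('wrist','w2'); print(c['xyz'],c['attitude'])
```

```text
[522.92509713  78.23294362 230.11897486]
[488.19876186 153.88843158 372.85821306] [-0.33132201 -0.00127182  0.43042599]
```

View pics/w2.png

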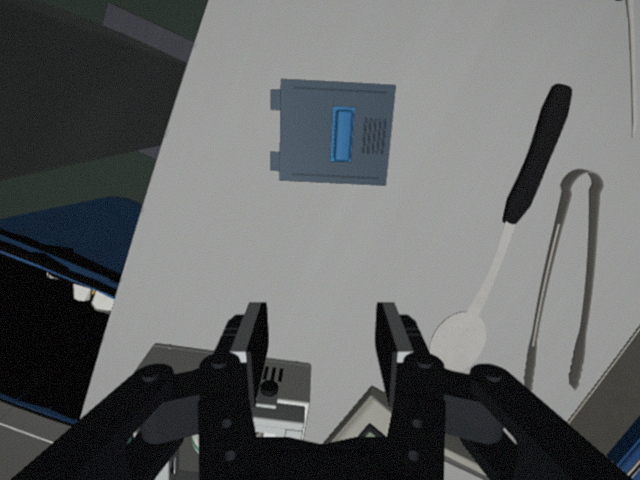

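Run:
```python
from h import *
im,d,c=load('w2')
g=im[60:205,255:410].astype(int); m=(g.sum(2)<330).astype(np.uint8)
m=cv2.morphologyEx(m,cv2.MORPH_CLOSE,np.ones((3,3)))
b=(g[...,2]-g[...,0]>50)
m2=cv2.morphologyEx(m|b.astype(np.uint8),cv2.MORPH_CLOSE,np.ones((5,5)))
m2=cv2.morphologyEx(m2,cv2.MORPH_OPEN,np.ones((25,25)))
cn=max(cv2.findContours(m2,0,1)[0],key=cv2.contourArea)[:,0]+[255,60]
P=plane(c,cn,4)[:,:2].astype(np.float32); r=cv2.minAreaRect(P);print('plate',r)
# top face of fin: brighter blue
v,u=np.nonzero(b); print(len(u)); Q=plane(c,np.c_[u+255,v+60],30)[:,:2].astype(np.float32);print('fin',cv2.minAreaRect(Q))
r0=cv2.boxPoints(r);print(r0)
e=plane(c,[[282,79],[280,180],[396,84],[387,185]],4);f=(e[0]+e[1])/2;q=(e[2]+e[3])/2;print((f+q)/2,np.degrees(np.arctan2(*(q-f)[1::-1])),np.linalg.norm(q-f),np.linalg.norm(e[0]-e[1]))
cv2.imwrite('pics/w2c.png',cv2.resize(im[60:205,255:410],None,fx=4,fy=4)[:,:,::-1])
print(dep(c,[[343,134],[300,130],[250,130]],d))
```

```text
plate ((508.55316162109375, 141.62425231933594), (103.87149047851562, 92.21343994140625), 22.136539459228516)
1194
fin ((512.2687377929688, 144.5565185546875), (18.7829647064209, 46.867034912109375), 21.685558319091797)
[[443.07196 164.76219]
 [477.8194   79.34596]
 [574.03436 118.48631]
 [539.2869  203.90254]]
[509.55378401 142.16992686   4.        ] 22.192827223876275 103.46789432669291 91.24080789666846
[[5.13524091e+02 1.45224355e+02 2.84398375e+01]
 [4.77408013e+02 1.31287422e+02 6.21446838e+00]
 [4.34357695e+02 1.11388816e+02 3.42903818e-01]]
```

View pics/w2c.png

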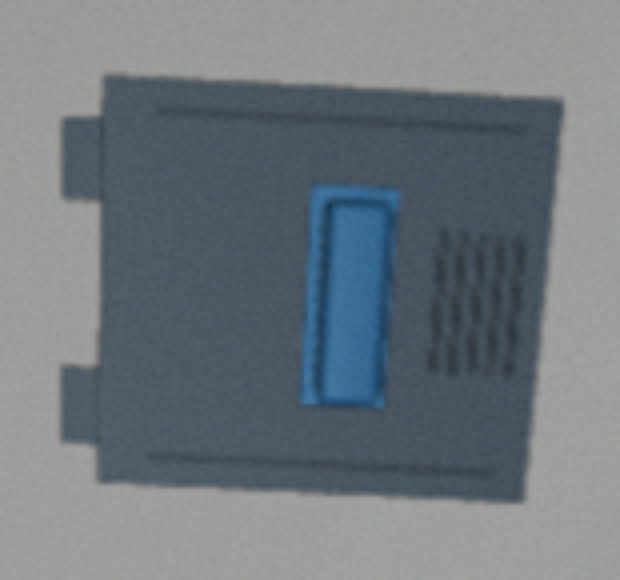

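Call:
{"fn": "arm_command", "kwargs": {"rot": [[0, 0, -0.5], [0, 0, -0.5], [0, 0, -0.5], [0, 0, -0.5], [0, 0, -0.5]], "slide": [[-1.7, 13.2, -32], [-1.7, 13.2, -32], [-1.7, 13.2, -32], [-1.7, 13.2, -32], [-1.7, 13.2, -32]], "gripper": [45, 45, 45, 45, 45]}}

```text
clock: 2.28
eef_pos: [520.9, 134.2, 71.0]
tool_rot: [3.123, -0.013, 0.365]
force: [-0.2, -0.4, -0.6]
width: 45.2
```

Call:
{"fn": "arm_command", "kwargs": {"rot": [[0, 0, 0]], "slide": [[0, 0, 0]], "gripper": [40]}}

```text
clock: 2.37
eef_pos: [517.0, 134.8, 66.2]
tool_rot: [3.125, -0.004, 0.366]
force: [-0.2, -0.2, -0.5]
width: 39.6
```

Call:
{"fn": "arm_command", "kwargs": {"rot": [[0.5, 0.2, 0.7], [0.3, 0.2, 0.5], [0, 0, 0], [0, 0, 0]], "slide": [[-1, 5, -20], [-1, 3, -15], [0, 1, -8], [0, 0, 0]], "gripper": [40, 40, 40, 40]}}

```text
clock: 2.7
eef_pos: [516.9, 137.9, 23.7]
tool_rot: [3.135, -0.001, 0.381]
force: [-0.1, 0.1, 0.0]
width: 40.2
```

Call:
{"fn": "arm_command", "kwargs": {"rot": [[0.3, 0, 0.4], [0, 0, 0], [0, 0, 0]], "slide": [[-2.5, 6, -7], [-1, 2, -4], [0, 0, -1]], "gripper": [40, 40, 40]}}

```text
clock: 2.95
eef_pos: [516.1, 143.9, 14.2]
tool_rot: [3.138, -0.008, 0.383]
force: [-0.1, -0.0, 1.0]
width: 40.2
```

Call:
{"fn": "arm_command", "kwargs": {"rot": [[0, 0.3, 0.2], [0, 0, 0], [0, 0, 0]], "slide": [[-2, 0.3, -5], [-0.5, 0, -2], [0, 0, 0]], "gripper": [40, 40, 40]}}

```text
clock: 3.2
eef_pos: [514.5, 144.2, 8.1]
tool_rot: [3.139, -0.005, 0.387]
force: [0.4, 0.7, -0.2]
width: 40.2
```

Call:
{"fn": "arm_command", "kwargs": {"rot": [[0, 0, 0], [0, 0, 0], [0, 0, 0], [0, 0, 0], [0, 0, 0]], "slide": [[0, 0, 0], [0, 0, 0], [0, 0, 0], [0, 0, 0], [0, 0, 0]], "gripper": [5, 5, 5, 5, 5]}}

```text
clock: 3.62
eef_pos: [514.7, 144.2, 8.8]
tool_rot: [3.139, -0.006, 0.387]
force: [1.3, 0.2, 0.0]
width: 12.7
```

Call:
{"fn": "arm_command", "kwargs": {"rot": [[0, 0, 0], [0, 0, 0], [0, 0, 0], [0, 0, 0], [0, 0, 0]], "slide": [[0, 0, 10], [0, 0, 30], [0, 0, 30], [0, 0, 30], [0, 0, 30]], "gripper": [5, 5, 5, 5, 5]}}

```text
clock: 4.03
eef_pos: [508.5, 142.3, 138.9]
tool_rot: [3.14, 0.01, 0.389]
force: [1.1, -0.2, -1.3]
width: 12.9
```

Call:
{"fn": "arm_command", "kwargs": {"rot": [[0, 0, 0], [0, 0, 0], [0, 0, 0], [0, 0, 0], [0, 0, 0]], "slide": [[0, 0, 25], [5, -20, 25], [5, -20, 15], [5, -20, 0], [0, 0, 0]], "gripper": [5, 5, 5, 5, 5]}}

```text
clock: 4.45
eef_pos: [525.7, 82.9, 218.3]
tool_rot: [3.137, -0.005, 0.394]
force: [-0.5, -1.2, -1.9]
width: 12.8
```

Run:
```python
from h import *
s=telemetry.read_state();print(s['eef_pos'],s['tool_rot'],s['force'],s['torque'])
im,d,c=shot('side','s2')
im,d,c=shot('wrist','w3')
```

```text
[525.72063492  82.90062855 218.29439148] [ 3.13748312 -0.00467224  0.39434742] [-0.48965832 -1.18916818 -1.93905744] [ 0.01279092  0.04103497 -0.04943968]
```

View pics/w3.png

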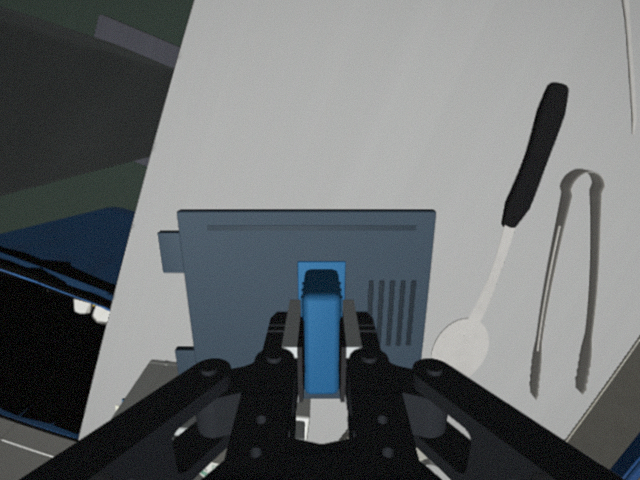

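View pics/s2.png

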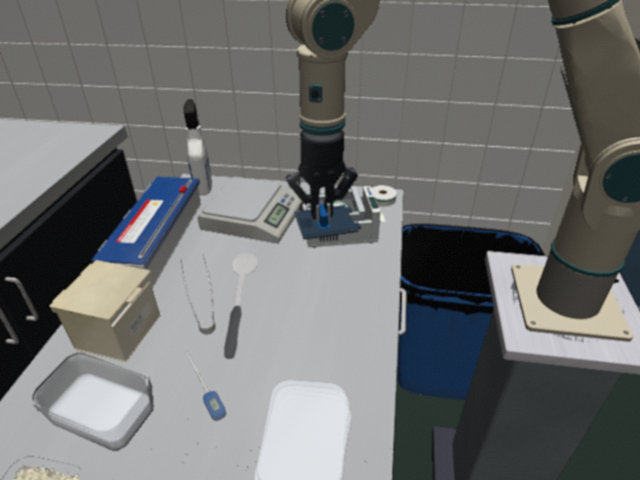

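Run:
```python
from h import *
im,d,c=load('w3'); p=np.array([525.72,82.90,218.29]);Rt=R.from_euler('xyz',[3.1375,-.0047,.3943]).as_matrix()
q=plane(c,[[178,210],[434.5,210],[187,330],[428,330]],213.5)
print(((q-p)@Rt).round(1), np.degrees(np.arctan2(*(q[1]-q[0])[1::-1])))
q=plane(c,[[305,270],[341,270]],239.5);print(((q-p)@Rt).round(1))
```

```text
[[-56.5 -48.6   4.3]
 [ 46.3 -48.7   4.8]
 [-59.    6.5   4.5]
 [ 48.9   6.5   5. ]] 22.661496618251803
[[ -4.8 -33.5 -21.4]
 [  7.7 -33.6 -21.3]]
```

Call:
{"fn": "arm_command", "kwargs": {"rot": [[0.7, -2, -0.8], [0.7, -2, -0.8], [0.7, -2, -0.8], [0.7, -2, -0.8], [0.6, -2, -0.8]], "slide": [[3.5, -25, 0], [3.5, -32, 0], [3.5, -32, 0], [3.5, -32, 0], [3.5, -32, 0]], "gripper": [5, 5, 5, 5, 5]}}

```text
clock: 4.97
eef_pos: [541.2, -51.4, 217.8]
tool_rot: [-3.141, -0.2, 0.353]
force: [0.8, -0.0, -1.0]
width: 13.1
```

Call:
{"fn": "arm_command", "kwargs": {"rot": [[0.6, -2, -0.8], [0.6, -2, -0.8], [0.6, -2, -0.8], [0, 0, 0], [0, 0, 0]], "slide": [[3.5, -32, -10], [3.5, -32, -10], [3.5, -25, -10], [2, -5, -5], [0, 0, 0]], "gripper": [5, 5, 5, 5, 5]}}

```text
clock: 5.38
eef_pos: [550.4, -151.1, 179.4]
tool_rot: [3.14, -0.311, 0.306]
force: [0.1, -0.7, -0.2]
width: 12.9
```

Call:
{"fn": "arm_command", "kwargs": {"rot": [[0, 0, -1], [0, 0, -0.5], [0, 0, 0], [0, 0, 0]], "slide": [[3, -14, -5], [2, -7, -4], [0, -1, 0], [0, 0, 0]], "gripper": [5, 5, 5, 5]}}

```text
clock: 5.72
eef_pos: [556.7, -169.1, 169.6]
tool_rot: [-3.14, -0.31, 0.283]
force: [-0.5, -0.1, -1.7]
width: 12.9
```

Run:
```python
from h import *
s=telemetry.read_state();print(s['eef_pos'],s['tool_rot'],s['force'],s['torque'])
im,d,c=shot('wrist','w4'); im,d,c=shot('top','t4')
a=cv2.resize(im[195:315,345:445],(500,600),interpolation=cv2.INTER_CUBIC);cv2.imwrite('pics/t4c.png',a[:,:,::-1])
```

```text
[ 556.67019992 -169.08417854  169.58814131] [-3.1395574  -0.30985416  0.28348573] [-0.54788199 -0.07312189 -1.6916145 ] [-0.0908246   0.32337205 -0.01331714]
```

View pics/w4.png

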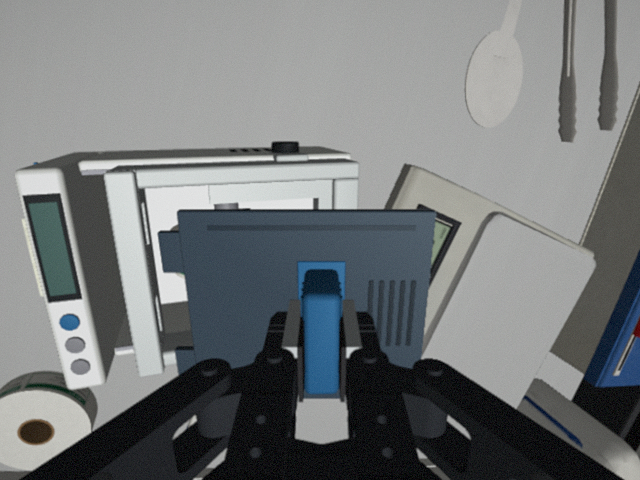

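View pics/t4c.png

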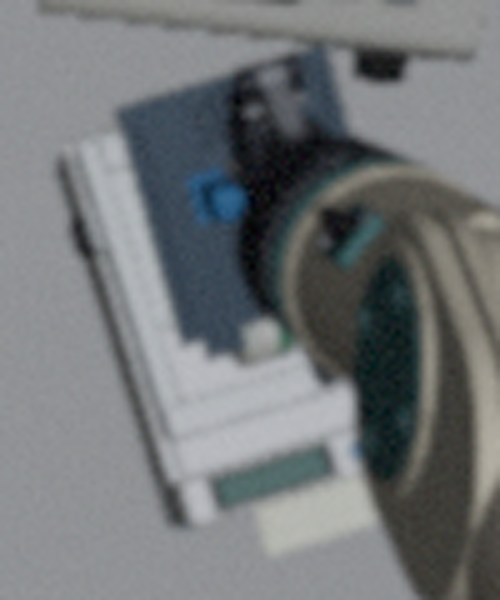

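Run:
```python
from h import *
im,d,c=load('w4')
g=np.clip(im[150:390,90:270].astype(float)*1.0,0,255).astype(np.uint8)
cv2.imwrite('pics/w4c.png',cv2.resize(g,None,fx=2.5*1,fy=2.5,interpolation=cv2.INTER_CUBIC)[:,:,::-1])
```

```text
(no output)
```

View pics/w4c.png

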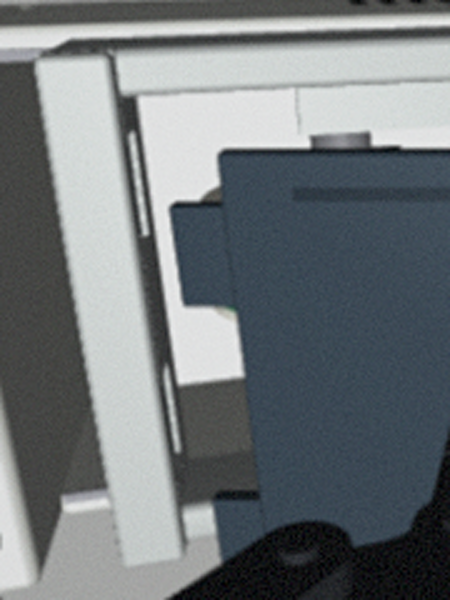

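Run:
```python
from h import *
im,d,c=load('w4'); o=np.array(c['xyz'])
pt=lambda p:np.array(p)/2.5+[90,150]-.3
for yaw in (15.8,16.2):
    y=np.radians(yaw);xh=np.array([np.cos(y),np.sin(y),0]);yh=np.array([-np.sin(y),np.cos(y),0])
    e=plane(c,[pt((112,55)),pt((182,552))],101);print(yaw,'brow rear edge x',e@xh,'y',e@yh, np.degrees(np.arctan2(e[0][1]-e[1][1],e[0][0]-e[1][0]))-90)
    B=(e@xh).mean()
    for p in [(130,131),(135,131),(140,235),(148,235),(165,366),(169,366),(175,451),(181,451)]:
        r=ray(c,pt(p))[0];q=o+r*((B-o@xh)/(r@xh));print(p,'y',(q@yh).round(1),'z',q[2].round(1))
    # tabs: project onto plane of cover top tab
    p=np.array([556.67,-169.08,169.59]);Rt=R.from_euler('xyz',[-3.1396,-.3099,.2835]).as_matrix()
    Rc=Rt@np.diag([1,-1,-1.]); nrm=Rc[:,2]; q0=p+Rc@np.array([-6,0,-8.8+3.5])
    for px in [(171,203),(222,203),(184,305),(240,305),(217,493),(219,150)]:
        r=ray(c,pt(px))[0];t=((q0-o)@nrm)/(r@nrm);q=o+r*t;cc=Rc.T@(q-p)+[6,0,8.8];print(px,'cover',cc.round(1),'world along',(q@xh).round(1),(q@yh).round(1),q[2].round(1))
```

```text
15.8 brow rear edge x [415.37928137 414.81578659] y [-258.59365796 -374.15715098] 15.520624428769807
(130, 131) y -276.3 z 88.9
(135, 131) y -277.8 z 81.6
(140, 235) y -297.7 z 95.2
(148, 235) y -301.4 z 83.5
(165, 366) y -332.9 z 86.1
(169, 366) y -336.0 z 79.6
(175, 451) y -353.4 z 90.1
(181, 451) y -359.1 z 80.3
(171, 203) cover [-60.5  37.3   3.5] world along 427.5 -277.5 144.3
(222, 203) cover [-52.1  37.3   3.5] world along 435.6 -277.4 146.9
(184, 305) cover [-60.8  19.1   3.5] world along 427.5 -295.6 144.2
(240, 305) cover [-51.1  19.2   3.5] world along 436.6 -295.5 147.2
(217, 493) cover [-59.8 -18.1   3.5] world along 428.7 -332.8 144.5
(219, 150) cover [-51.5  46.2   3.5] world along 436.1 -268.5 147.1
16.2 brow rear edge x [413.56384924 412.19358936] y [-261.48722711 -377.04397002] 15.520624428769807
(130, 131) y -279.6 z 86.9
(135, 131) y -281.1 z 79.6
(140, 235) y -300.8 z 94.3
(148, 235) y -304.5 z 82.8
(165, 366) y -335.5 z 86.9
(169, 366) y -338.5 z 80.6
(175, 451) y -355.3 z 91.9
(181, 451) y -360.8 z 82.4
(171, 203) cover [-60.5  37.3   3.5] world along 425.6 -280.5 144.3
(222, 203) cover [-52.1  37.3   3.5] world along 433.7 -280.4 146.9
(184, 305) cover [-60.8  19.1   3.5] world along 425.4 -298.6 144.2
(240, 305) cover [-51.1  19.2   3.5] world along 434.6 -298.5 147.2
(217, 493) cover [-59.8 -18.1   3.5] world along 426.4 -335.8 144.5
(219, 150) cover [-51.5  46.2   3.5] world along 434.2 -271.5 147.1
```

Call:
{"fn": "arm_command", "kwargs": {"rot": [[0, 0, -0.3], [0, 0, -0.3], [0, 0, 0], [0, 0, 0]], "slide": [[0.5, -1, -14], [0, -0.6, -16], [0, 0, -10], [0, 0, 0]], "gripper": [5, 5, 5, 5]}}

```text
clock: 6.15
eef_pos: [559.7, -166.7, 131.6]
tool_rot: [3.141, -0.315, 0.28]
force: [-0.7, -0.7, -2.0]
width: 12.8
```

Call:
{"fn": "arm_command", "kwargs": {"rot": [[0, 0.2, -0.2], [0, 0.2, -0.2], [0, 0, 0], [0, 0, 0]], "slide": [[-3, -4, -5], [-1, -2, -4], [0, 0, -1], [0, 0, 0]], "gripper": [5, 5, 5, 5]}}

```text
clock: 6.48
eef_pos: [556.6, -171.5, 122.8]
tool_rot: [-3.141, -0.31, 0.275]
force: [0.2, 0.2, -0.6]
width: 12.8
```

Call:
{"fn": "arm_command", "kwargs": {"rot": [[0, 0, 0], [0, 0, 0], [0, 0, 0]], "slide": [[0, 0, -4], [0, 0, -2], [0, 0, 0]], "gripper": [5, 5, 5]}}

```text
clock: 6.73
eef_pos: [557.4, -172.0, 117.5]
tool_rot: [3.14, -0.312, 0.275]
force: [0.2, 0.1, -1.3]
width: 12.9
```

Run:
```python
from h import *
s=telemetry.read_state();print(s['eef_pos'],s['tool_rot'],s['force'],s['torque'])
im,d,c=shot('wrist','w5')
g=im[100:340,90:330]
cv2.imwrite('pics/w5c.png',cv2.resize(g,None,fx=2.5,fy=2.5,interpolation=cv2.INTER_CUBIC)[:,:,::-1])
```

```text
[ 557.38997957 -172.0261946   117.4725289 ] [ 3.14029016 -0.31183016  0.27508129] [ 0.16392244  0.14459994 -1.28980408] [-0.13269114  0.33621442 -0.00198344]
```

View pics/w5c.png

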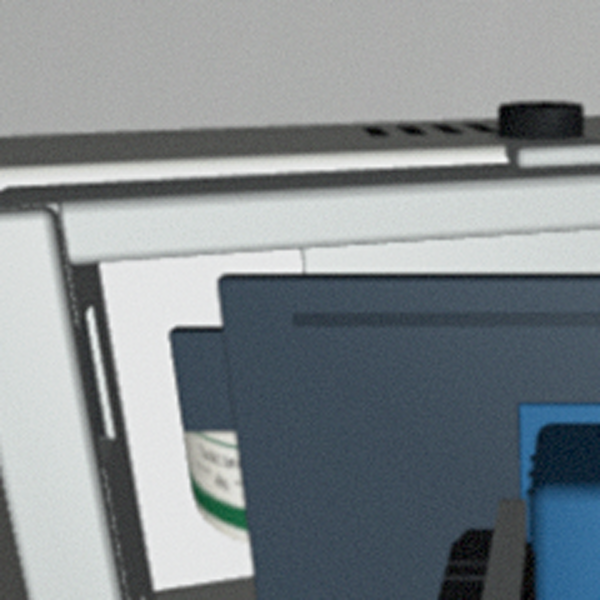

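Run:
```python
from h import *
im,d,c=load('w5'); o=np.array(c['xyz'])
pt=lambda p:np.array(p)/2.5+[90,100]-.3
y=np.radians(15.8);xh=np.array([np.cos(y),np.sin(y),0]);yh=np.array([-np.sin(y),np.cos(y),0])
e=plane(c,[pt((55,207)),pt((125,590))],101);print('brow rear',e@xh,e@yh)
B=(e@xh).mean()
for p in [(87,307),(93,307),(105,438),(115,438)]:
    r=ray(c,pt(p))[0];q=o+r*((B-o@xh)/(r@xh));print(p,'y',(q@yh).round(1),'z',q[2].round(1))
p=telemetry.read_state()['eef_pos'];Rt=R.from_euler('xyz',telemetry.read_state()['tool_rot']).as_matrix()
Rc=Rt@np.diag([1,-1,-1.]); nrm=Rc[:,2]; q0=p+Rc@np.array([-6,0,-8.8+3.5])
for px in [(170,328),(184,430),(219,276)]:
    r=ray(c,pt(px))[0];t=((q0-o)@nrm)/(r@nrm);q=o+r*t;cc=Rc.T@(q-p)+[6,0,8.8];print(px,'cover',cc.round(1),'world',(q@xh).round(1),(q@yh).round(1),q[2].round(1))
print('tcp',p@xh,p@yh)
```

```text
brow rear [415.4289063 415.8419855] [-257.86897173 -321.80033573]
(87, 307) y -275.6 z 91.0
(93, 307) y -276.9 z 86.1
(105, 438) y -297.0 z 94.3
(115, 438) y -300.5 z 86.0
(170, 328) cover [-60.7  37.3   3.5] world 427.7 -280.0 92.0
(184, 430) cover [-60.8  19.2   3.5] world 427.6 -298.1 92.0
(219, 276) cover [-51.6  46.    3.5] world 436.4 -271.2 94.8
tcp 489.5507085903481 -317.27998093741337
```

Call:
{"fn": "arm_command", "kwargs": {"rot": [[0, 0.2, 0], [0, 0.2, 0], [0, 0, 0], [0, 0, 0]], "slide": [[-4, -0.2, -0.8], [-4, -0.6, -0.4], [-2, -0.5, 0], [0, 0, 0]], "gripper": [5, 5, 5, 5]}}

```text
clock: 7.12
eef_pos: [546.4, -173.4, 116.4]
tool_rot: [-3.141, -0.305, 0.275]
force: [0.1, 0.9, -1.8]
width: 12.8
```

```bash
cat > st.py <<'E'
from h import *
s=telemetry.read_state();p=s['eef_pos'];y=np.radians(15.8);xh=np.array([np.cos(y),np.sin(y),0]);yh=np.array([-np.sin(y),np.cos(y),0])
Rc=R.from_euler('xyz',s['tool_rot']).as_matrix()@np.diag([1,-1,-1.])
f=lambda v:p+Rc@(np.array(v)-[6,0,8.8])
for n,v in [('tcp',(6,0,8.8)),('frontbot',(-52,0,0)),('lipbot',(-61,0,0)),('rearbot',(52,0,0))]:
    q=f(v);print(n,(q@xh).round(1),(q@yh).round(1),q[2].round(1))
F=s['force'];print('F along',(F@xh).round(1),'y',(F@yh).round(1),'z',F[2].round(1),'rot',s['tool_rot'].round(3),'T',s['torque'].round(2),'t',round(s['clock'],2),'w',round(s['width'],1))
E
python3 st.py
```

```text
tcp 478.6 -315.6 116.4
frontbot 425.9 -315.5 90.6
lipbot 417.3 -315.5 87.9
rearbot 525.1 -315.7 121.8
F along 0.4 y 0.8 z -1.8 rot [-3.141 -0.305  0.275] T [-0.1   0.41  0.01] t 7.12 w 12.8
```

Call:
{"fn": "arm_command", "kwargs": {"rot": [[0, 0, 0], [0, 0, 0]], "slide": [[-3, -1, 0], [-2, -0.6, 0]], "gripper": [5, 5]}}

```text
clock: 7.28
eef_pos: [541.3, -175.1, 116.7]
tool_rot: [-3.141, -0.305, 0.275]
force: [-0.7, -1.1, -1.3]
width: 13.0
```

```bash
python3 st.py
```

```text
tcp 473.2 -315.9 116.7
frontbot 420.5 -315.8 90.9
lipbot 411.9 -315.8 88.2
rearbot 519.7 -315.9 122.1
F along -1.0 y -0.9 z -1.3 rot [-3.141 -0.305  0.275] T [-0.11  0.38 -0.05] t 7.28 w 13.0
```

Tab ends are about 3.5 mm inside with no contact force. I'll go on in small steps.

Call:
{"fn": "arm_command", "kwargs": {"rot": [[0, 0, 0], [0, 0, 0]], "slide": [[-1.5, -0.4, -0.3], [-1.2, -0.4, -0.2]], "gripper": [5, 5]}}

```text
clock: 7.45
eef_pos: [538.1, -176.2, 116.2]
tool_rot: [-3.141, -0.305, 0.274]
force: [0.5, -0.0, -0.3]
width: 12.5
```

```bash
python3 st.py
```

```text
tcp 469.8 -316.1 116.2
frontbot 417.1 -316.0 90.4
lipbot 408.5 -316.0 87.7
rearbot 516.3 -316.1 121.6
F along 0.5 y -0.2 z -0.3 rot [-3.141 -0.305  0.274] T [-0.11  0.32 -0.06] t 7.45 w 12.5
```

Call:
{"fn": "arm_command", "kwargs": {"rot": [[0, 0, 0], [0, 0, 0]], "slide": [[-0.8, -0.2, 0], [-0.6, -0.2, 0]], "gripper": [5, 5]}}

```text
clock: 7.62
eef_pos: [537.3, -176.5, 116.5]
tool_rot: [-3.142, -0.307, 0.275]
force: [2.1, 0.3, -1.0]
width: 12.6
```

```bash
python3 st.py
```

```text
tcp 468.9 -316.1 116.5
frontbot 416.3 -316.1 90.6
lipbot 407.7 -316.1 87.9
rearbot 515.4 -316.2 122.1
F along 2.1 y -0.3 z -1.0 rot [-3.142 -0.307  0.275] T [ 0.12 -0.01  0.06] t 7.62 w 12.6
```

Call:
{"fn": "arm_command", "kwargs": {"rot": [[0, 0, 0], [0, 0, 0]], "slide": [[-0.6, -0.2, 0], [-0.5, -0.1, 0]], "gripper": [5, 5]}}

```text
clock: 7.78
eef_pos: [537.2, -176.5, 116.9]
tool_rot: [3.141, -0.309, 0.275]
force: [0.7, 1.3, -1.6]
width: 12.5
```

```bash
python3 st.py
```

```text
tcp 468.9 -316.1 116.9
frontbot 416.3 -316.1 90.9
lipbot 407.7 -316.1 88.1
rearbot 515.4 -316.1 122.5
F along 1.0 y 1.1 z -1.6 rot [ 3.141 -0.309  0.275] T [-0.01  0.02  0.05] t 7.78 w 12.5
```

Call:
{"fn": "arm_command", "kwargs": {"rot": [[0, 0, 0], [0, 0, 0]], "slide": [[-1.2, -0.3, -0.5], [-1, -0.3, -0.2]], "gripper": [5, 5]}}

```text
clock: 7.95
eef_pos: [537.0, -176.5, 117.1]
tool_rot: [3.14, -0.313, 0.277]
force: [3.0, 1.0, -1.7]
width: 12.8
```

```bash
python3 st.py
```

```text
tcp 468.7 -316.1 117.1
frontbot 416.2 -316.1 90.9
lipbot 407.6 -316.1 88.1
rearbot 515.1 -316.1 122.9
F along 3.2 y 0.1 z -1.7 rot [ 3.14  -0.313  0.277] T [ 0.17 -0.23  0.04] t 7.95 w 12.8
```

Call:
{"fn": "arm_command", "kwargs": {"rot": [[-0.6, 2.1, 0], [-0.6, 2.1, 0], [-0.6, 2.1, 0], [-0.6, 2.1, 0]], "slide": [[0.8, 0.2, -2], [0.7, 0.2, -2.1], [0.6, 0.2, -2.1], [0.5, 0.2, -2.2]], "gripper": [5, 5, 5, 5]}}

```text
clock: 8.28
eef_pos: [539.9, -176.0, 109.0]
tool_rot: [3.14, -0.159, 0.275]
force: [2.1, -0.7, -2.8]
width: 12.4
```

```bash
python3 st.py
```

```text
tcp 471.6 -316.4 109.0
frontbot 415.7 -316.4 91.1
lipbot 406.8 -316.4 89.7
rearbot 518.4 -316.4 107.6
F along 1.9 y -1.3 z -2.8 rot [ 3.14  -0.159  0.275] T [ 0.09 -0.22  0.06] t 8.28 w 12.4
```

Call:
{"fn": "arm_command", "kwargs": {"rot": [[-0.5, 1.6, 0], [-0.4, 1.4, 0]], "slide": [[0.4, 0.1, -2], [0.3, 0.1, -1.8]], "gripper": [5, 5]}}

```text
clock: 8.45
eef_pos: [540.5, -176.0, 105.0]
tool_rot: [3.138, -0.101, 0.275]
force: [-0.7, 0.5, 5.8]
width: 12.6
```

```bash
python3 st.py
```

```text
tcp 472.2 -316.5 105.0
frontbot 415.4 -316.5 90.4
lipbot 406.4 -316.5 89.5
rearbot 518.8 -316.5 100.8
F along -0.6 y 0.7 z 5.8 rot [ 3.138 -0.101  0.275] T [0.22 0.02 0.09] t 8.45 w 12.6
```

Call:
{"fn": "arm_command", "kwargs": {"rot": [[0, 0, 0], [0, 0, 0], [0, 0, 0], [0, 0, 0]], "slide": [[0, 0, 0], [0, 0, 0], [0, 0, 0], [0, 0, 0]], "gripper": [28, 28, 28, 28]}}

```text
clock: 8.78
eef_pos: [539.4, -176.2, 104.3]
tool_rot: [3.138, -0.098, 0.276]
force: [0.7, -0.0, 0.1]
width: 27.9
```

```bash
python3 st.py
python3 - <<'E'
from h import *
im,d,c=shot('wrist','w6')
E
```

```text
tcp 471.1 -316.4 104.3
frontbot 414.2 -316.4 89.9
lipbot 405.3 -316.4 89.0
rearbot 517.7 -316.4 100.1
F along 0.7 y -0.2 z 0.1 rot [ 3.138 -0.098  0.276] T [-0.05  0.04  0.  ] t 8.78 w 27.9
```

View pics/w6.png

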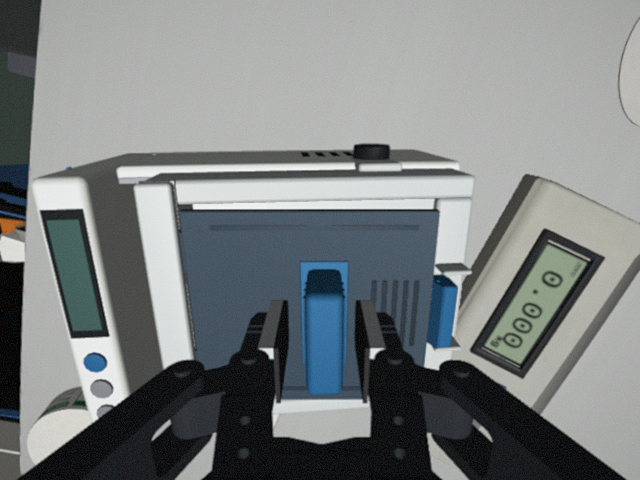

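Call:
{"fn": "arm_command", "kwargs": {"rot": [[0, 0, 0], [0, 0, 0], [0, 0, 0], [0, 0, 0]], "slide": [[-1, 0, 10], [-1.5, -0.4, 15], [-1.5, -0.4, 20], [0, 0, 20]], "gripper": [28, 28, 28, 28]}}

```text
clock: 9.17
eef_pos: [529.9, -177.3, 168.9]
tool_rot: [-3.14, -0.089, 0.274]
force: [0.7, -0.3, -0.8]
width: 27.6
```

```bash
python3 st.py
python3 - <<'E'
from h import *
print(telemetry.read_state()['qpos'].round(2))
im,d,c=shot('wrist','w7')
E
```

```text
tcp 461.6 -314.8 168.9
frontbot 404.6 -314.7 154.9
lipbot 395.7 -314.7 154.1
rearbot 508.2 -314.9 164.2
F along 0.6 y -0.4 z -0.8 rot [-3.14  -0.089  0.274] T [-0.05  0.07  0.05] t 9.17 w 27.6
[ 0.68  0.6  -0.57  1.9   0.44  0.68  0.15]
```

View pics/w7.png

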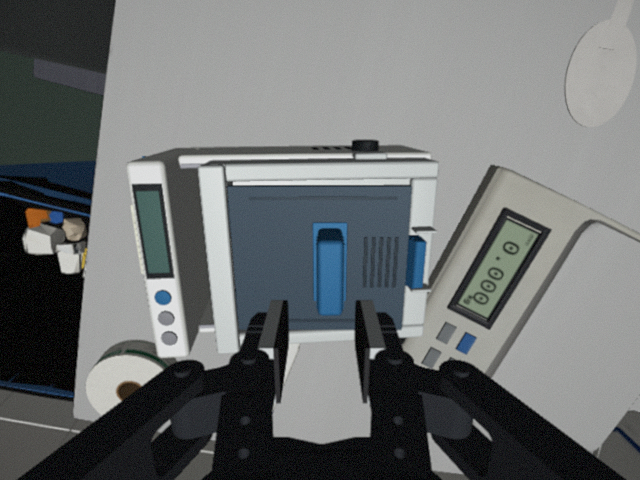

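Call:
{"fn": "arm_command", "kwargs": {"rot": [[-1.4, 5, 0], [0, 0, -7], [0, 0, -7], [0, 0, -7], [0, 0, -7]], "slide": [[5, 1, 0], [5, 1, 0], [5, 1, 0], [5, 1, 0], [5, 1, 0]], "gripper": [0, 0, 0, 0, 0]}}

```text
clock: 9.63
eef_pos: [555.9, -175.5, 179.1]
tool_rot: [3.138, -0.004, -0.228]
force: [-0.2, -0.0, 0.2]
width: -0.0
```

Call:
{"fn": "arm_command", "kwargs": {"rot": [[0, 0, -7], [0, 0, -7], [0, 0, -7], [0, 0, -7], [0, 0, -7]], "slide": [[5, 1, 0], [5, 1, 0], [3, 1, 0], [0, 0, 0], [0, 0, 0]], "gripper": [0, 0, 0, 0, 0]}}

```text
clock: 10.05
eef_pos: [570.1, -172.2, 182.9]
tool_rot: [3.141, -0.007, -0.853]
force: [0.5, -0.0, -0.2]
width: 0.1
```

Call:
{"fn": "arm_command", "kwargs": {"rot": [[0, 0, -7], [0, 0, -7], [0, 0, -7], [0, 0, -7], [0, 0, 0]], "slide": [[0, 0, 0], [0, 0, 0], [0, 0, 0], [0, 0, 0], [0, 0, 0]], "gripper": [0, 0, 0, 0, 0]}}

```text
clock: 10.47
eef_pos: [569.4, -172.0, 186.5]
tool_rot: [-3.138, -0.007, -1.357]
force: [0.6, 0.1, 0.1]
width: -0.1
```

Run:
```python
from h import *
print(telemetry.read_state()['qpos'].round(2))
im,d,c=shot('wrist','w8')
```

```text
[ 0.3   0.6  -0.09  1.73  0.08  0.81 -1.18]
```

View pics/w8.png

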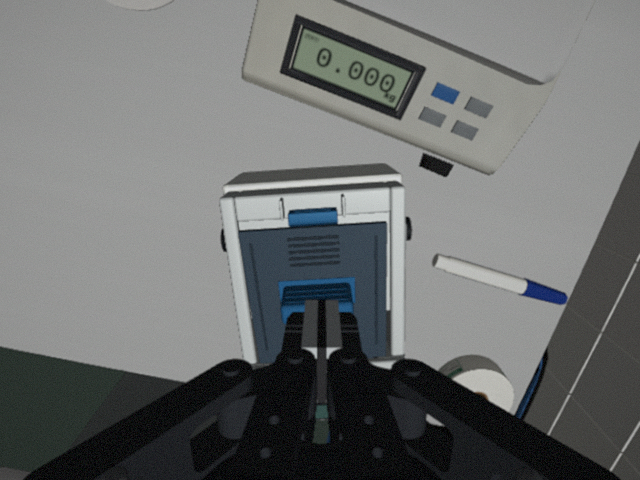

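Run:
```python
from h import *
im,d,c=load('w8')
y=np.radians(15.8);xh=np.array([np.cos(y),np.sin(y),0]);yh=np.array([-np.sin(y),np.cos(y),0])
for n,p,z in [('padc',(314.5,251),103),('ribfar',(315,237),104),('ribnear',(314,266),102),('rear edge L',(242,232),104.5),('rear edge R',(386,222),104.5),('catchtip',(314,228),106)]:
    q=plane(c,[p],z)[0];print(n,q.round(1),(q@xh).round(1),(q@yh).round(1))
```

```text
padc [ 569.  -168.1  103. ] 501.7 -316.7
ribfar [ 578.4 -166.4  104. ] 511.2 -317.6
ribnear [ 558.5 -170.   102. ] 491.1 -315.7
rear edge L [ 572.2 -121.7  104.5] 517.5 -272.9
rear edge R [ 597.2 -207.   104.5] 518.3 -361.8
catchtip [ 584.6 -164.5  106. ] 517.7 -317.5
```

Call:
{"fn": "arm_command", "kwargs": {"rot": [[0, 0, 1.7], [0, 0, 1.7], [0, 0, 0], [0, 0, 0]], "slide": [[0, 2, -15], [0, 2, -20], [0, 0, -15], [0, 0, -8]], "gripper": [0, 0, 0, 0]}}

```text
clock: 10.85
eef_pos: [571.6, -168.5, 131.2]
tool_rot: [-3.13, -0.011, -1.275]
force: [-1.2, 0.9, -0.5]
width: 0.5
```

Call:
{"fn": "arm_command", "kwargs": {"rot": [[0, 0, 0]], "slide": [[0, 0, 0]], "gripper": [0]}}

```text
clock: 10.93
eef_pos: [570.4, -168.2, 129.7]
tool_rot: [-3.132, -0.009, -1.273]
force: [0.2, 0.2, 0.1]
width: -0.3
```

Call:
{"fn": "arm_command", "kwargs": {"rot": [[0, 0, -0.5], [0, 0, -0.5], [0, 0, 0]], "slide": [[-3, 0, -10], [-1.5, -0.5, -8], [0, 0, 0]], "gripper": [0, 0, 0]}}

```text
clock: 11.18
eef_pos: [566.5, -169.2, 112.6]
tool_rot: [-3.13, -0.009, -1.287]
force: [0.3, 0.4, 0.1]
width: -0.1
```

Call:
{"fn": "arm_command", "kwargs": {"rot": [[0, 0, 0], [0, 0, 0]], "slide": [[-0.5, 0, -4], [0, 0, -2]], "gripper": [0, 0]}}

```text
clock: 11.35
eef_pos: [566.8, -169.7, 107.5]
tool_rot: [-3.128, -0.01, -1.287]
force: [0.3, 0.2, 0.5]
width: 0.0
```

Call:
{"fn": "arm_command", "kwargs": {"rot": [[0, 0, 0], [0, 0, 0]], "slide": [[2, 1.5, -3], [0.5, 0.4, -2]], "gripper": [0, 0]}}

```text
clock: 11.52
eef_pos: [570.0, -168.2, 103.1]
tool_rot: [-3.127, -0.011, -1.287]
force: [-2.5, 0.7, 4.5]
width: 0.0
```

Call:
{"fn": "arm_command", "kwargs": {"rot": [[0, 0, 0]], "slide": [[0, 0, -1.5]], "gripper": [0]}}

```text
clock: 11.6
eef_pos: [570.1, -168.2, 102.1]
tool_rot: [-3.127, -0.011, -1.286]
force: [-2.9, -0.3, 7.6]
width: 0.1
```

Call:
{"fn": "arm_command", "kwargs": {"rot": [[0, 0, 0]], "slide": [[0, 0, -1.5]], "gripper": [0]}}

```text
clock: 11.68
eef_pos: [570.3, -168.2, 101.3]
tool_rot: [-3.127, -0.012, -1.286]
force: [-2.6, 1.0, 8.9]
width: -0.0
```

Call:
{"fn": "arm_command", "kwargs": {"rot": [[0, 0, 0]], "slide": [[0, 0, -1.5]], "gripper": [0]}}

```text
clock: 11.77
eef_pos: [570.4, -168.2, 100.8]
tool_rot: [-3.127, -0.012, -1.286]
force: [-3.6, 1.1, 9.7]
width: -0.1
```

Call:
{"fn": "arm_command", "kwargs": {"rot": [[0, 0, 0]], "slide": [[0, 0, -1.5]], "gripper": [0]}}

```text
clock: 11.85
eef_pos: [570.5, -168.2, 100.3]
tool_rot: [-3.127, -0.012, -1.286]
force: [-3.5, 0.6, 9.8]
width: -0.2
```

Call:
{"fn": "arm_command", "kwargs": {"rot": [[0, 0, 0], [0, 0, 0]], "slide": [[-0.5, 0, -2], [-0.3, 0, -2]], "gripper": [0, 0]}}

```text
clock: 12.02
eef_pos: [570.7, -168.1, 99.0]
tool_rot: [-3.125, -0.014, -1.285]
force: [-3.1, 1.5, 11.3]
width: -0.2
```

Call:
{"fn": "arm_command", "kwargs": {"rot": [[0, 0, 0], [0, 0, 0]], "slide": [[-0.3, 0, -2], [-0.3, 0, -2]], "gripper": [0, 0]}}

```text
clock: 12.18
eef_pos: [571.2, -168.0, 96.3]
tool_rot: [-3.122, -0.015, -1.285]
force: [-0.6, -0.0, 4.4]
width: 0.0
```

Call:
{"fn": "arm_command", "kwargs": {"rot": [[0, 0, 0]], "slide": [[-0.3, 0, -1.5]], "gripper": [0]}}

```text
clock: 12.27
eef_pos: [571.3, -167.9, 94.8]
tool_rot: [-3.122, -0.015, -1.284]
force: [-1.1, -0.0, -0.1]
width: 0.3
```

Call:
{"fn": "arm_command", "kwargs": {"rot": [[0, 0, 0]], "slide": [[-0.3, 0, -1.5]], "gripper": [0]}}

```text
clock: 12.35
eef_pos: [571.3, -167.9, 94.0]
tool_rot: [-3.121, -0.016, -1.284]
force: [-4.3, 1.1, 22.2]
width: 0.1
```

Call:
{"fn": "arm_command", "kwargs": {"rot": [[0, 0, 0]], "slide": [[-0.3, 0, -1]], "gripper": [0]}}

```text
clock: 12.43
eef_pos: [571.3, -167.9, 94.1]
tool_rot: [-3.121, -0.016, -1.284]
force: [-4.2, 1.1, 15.3]
width: -0.0
```

Call:
{"fn": "arm_command", "kwargs": {"rot": [[0, 0, 0], [0, 0, 0], [0, 0, 0], [0, 0, 0], [0, 0, 0]], "slide": [[0, 0, 3], [0, 0, 15], [-5, 0, 25], [-5, 0, 30], [0, 0, 10]], "gripper": [0, 0, 0, 0, 0]}}

```text
clock: 12.85
eef_pos: [558.6, -166.6, 175.1]
tool_rot: [-3.128, -0.011, -1.283]
force: [0.8, -0.4, 0.5]
width: -0.4
```

Run:
```python
from h import *
s=telemetry.read_state();print(s['eef_pos'],s['force'],s['clock'])
im,d,c=shot('wrist','w9')
cv2.imwrite('pics/w9c.png',cv2.resize(im[150:400,200:430],None,fx=2.4,fy=2.4,interpolation=cv2.INTER_CUBIC)[:,:,::-1])
im,d,c=shot('side','s9')
cv2.imwrite('pics/s9c.png',cv2.resize(im[170:260,280:410],None,fx=6,fy=6,interpolation=cv2.INTER_CUBIC)[:,:,::-1])
```

```text
[ 558.57825277 -166.58031823  175.11204246] [ 0.83631015 -0.35782249  0.52900128] 12.85
```

View pics/w9c.png

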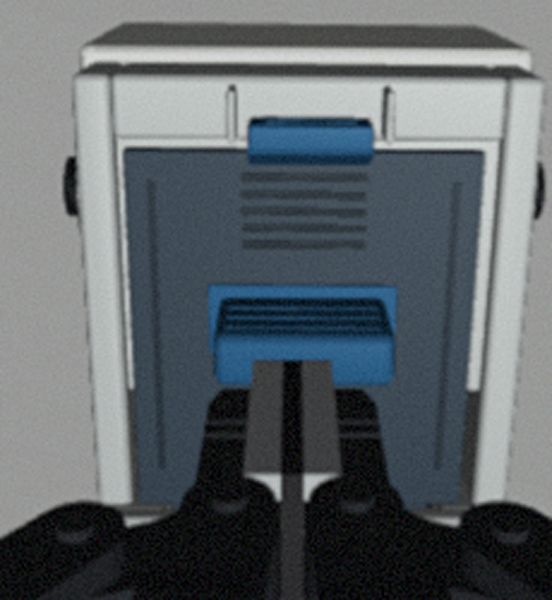

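View pics/s9c.png

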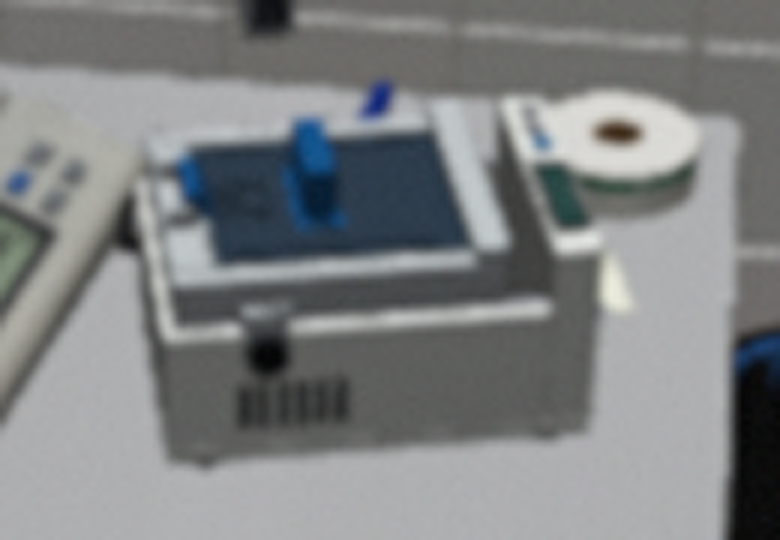

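Call:
{"fn": "arm_command", "kwargs": {"rot": [[0, 0, 0], [0, 0, 0], [0, 0, 0], [0, 0, 0], [0, 0, 0]], "slide": [[-5, 5, 20], [-15, 15, 25], [-15, 20, 25], [-15, 20, 20], [0, 0, 0]], "gripper": [0, 0, 0, 0, 0]}}

```text
clock: 13.37
eef_pos: [504.3, -104.9, 257.7]
tool_rot: [-3.138, -0.005, -1.286]
force: [0.9, 0.6, -0.5]
width: 0.1
```

Run:
```python
from h import *
y=np.radians(15.8);xh=np.array([np.cos(y),np.sin(y),0]);yh=np.array([-np.sin(y),np.cos(y),0])
im,d,c=shot('wrist','w10'); o=np.array(c['xyz'])
vv,uu=np.mgrid[0:480:1,0:640:1];uv=np.c_[uu.ravel(),vv.ravel()];X=dep(c,uv,d);a=X@xh-416;b=X@yh+316.4
col=im.reshape(-1,3).astype(int)
for lo,hi in [(5,20),(20,35),(70,80),(80,90),(90,98)]:
    for s in (-1,1):
        m=(a>lo)&(a<hi)&(s*b>26)&(s*b<42)&(X[:,2]>70)&(X[:,2]<130)&(col.sum(1)<330); print(lo,s,m.sum(),np.median(X[m,2]).round(1) if m.any() else None)
bl=(col[:,2]-col[:,0]>45)&(a>85)&(a<125)&(abs(b)<22)&(X[:,2]>80)
print('catch',bl.sum(),np.percentile(a[bl],[2,98]).round(1),np.percentile(X[bl,2],[2,98]).round(1))
im8,d8,c8=load('w1');X=dep(c8,uv,d8);a=X@xh-416;b=X@yh+316.4;col=im8.reshape(-1,3).astype(int)
bl=(col[:,2]-col[:,0]>45)&(a>85)&(a<125)&(abs(b)<22)&(X[:,2]>80)
print('catch before',bl.sum(),np.percentile(a[bl],[2,98]).round(1))
s=telemetry.read_state();print(s['eef_pos'],s['force'],s['clock'])
im,d,c=shot('top','t10')
```

```text
5 -1 304 94.7
5 1 304 94.7
20 -1 305 94.8
20 1 320 94.7
70 -1 235 94.7
70 1 242 94.7
80 -1 250 94.6
80 1 260 94.6
90 -1 209 94.8
90 1 204 94.7
catch 592 [101.3 112.3] [ 98.4 110.1]
catch before 496 [100.8 112. ]
[ 504.94603606 -106.90913862  256.29125346] [ 0.74238809 -0.34715368 -0.32265627] 13.4167
```

View pics/w10.png

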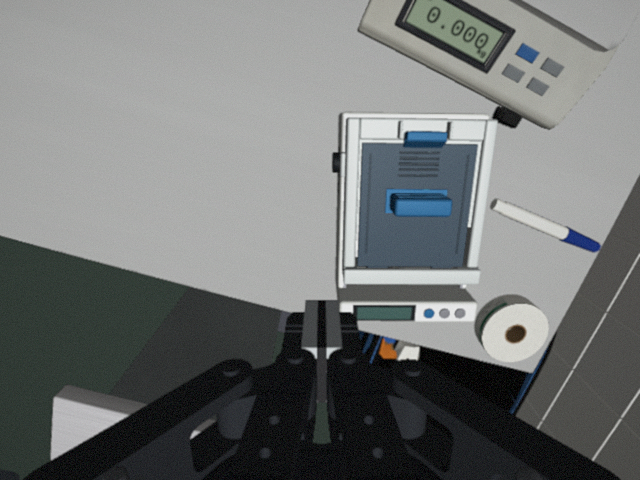

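View pics/t10.png

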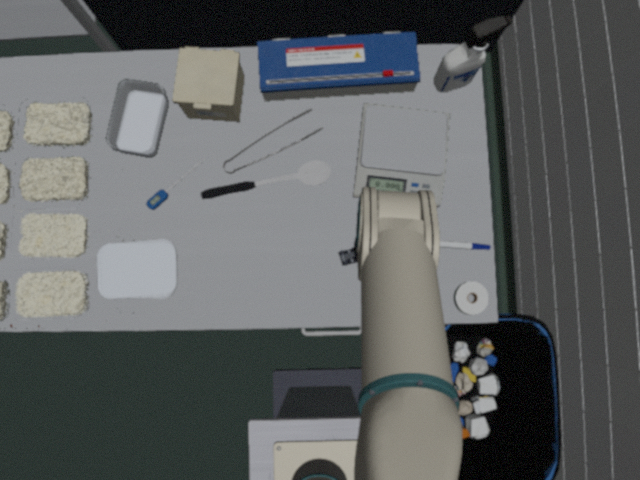

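The cover lies flat, about 94.7 mm high at all ten spots I measured, and the catch is back where it was at rest. The other items haven't moved, so I'm handing in.

```bash
python3 -c "
from cell import ctrl
print(ctrl.finish_job())"
```

```text
the job is handed in; nothing more can be done
None
```

The cover is back on the printer, snapped under its catch and lying flat. I handed the job in at about 13.5 s.

- **What I did:** I gripped the cover by its fin and tilted it about 0.31 rad, rear raised. I eased the tabs into the slots until it stopped at about 3 N, then swung the rear down onto the catch and let go. With the fingers closed, I pressed on the thumb pad. The catch gave way at about 11 N.
- **Higher press than planned:** after the snap, my last press steps reached about 22 N for a moment as the cover bottomed. That is more than the 8–15 N the catch needed.
- **Cover:** its top measured 94.6–94.8 mm at all ten spots, against 94 mm expected and within the camera's 2 mm calibration.
- **Catch:** its nose sits over the rear edge. Its position agrees with the first pictures to within 0.5 mm, so it reads as back at rest; I had no direct catch reading.
- **Surroundings:** the roll, pen and thermometer look unmoved in the top view. The gripper was well clear of everything, with no force on it.

No check failed. The stop came at about 416 mm along the printer's axis, where the pictures put the wall at 415–416 mm.

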